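# Hang the shaving caddy and hold the telescoping stand up

## Task

Hang the shaving caddy by its wooden handle bar across both prongs of the stand's fork, keeping it upright, and let go of it while the stand is still fully down. Then squeeze the release button in the head of the stand's post and pull the head up past the first stop to the second, so that the post is fully extended, and finish still gripping the head and holding it up there with the caddy hanging from the fork (it sinks if let go), so that I can wipe the counter below. Do not knock the other things on the counter.

Things in the scene. Friction and masses are not known exactly. Their poses are not given: they have to be found in the camera images.
- stand: Chrome telescoping shaving stand, fixed to the counter at a varying place and yaw. Origin: centre of the underside of its round base (132 mm across, 13 mm high), z up along the post. From the post a two-pronged fork points along the stand's -x; the release button is on the -y side of the head on top of the post. Fixed outer tube 32 mm across (37 at its collar) up to 121 mm height.
- lower_section (a joint): Telescope, lower section: 0 = down, 0.050 m = fully out (upward). Slides stiffly (about 2.5 N), so in a pull it comes out second; its full travel is the second stop.
- upper_section (a joint): Telescope, upper section, sliding in the lower one, carrying fork and head: 0 = down, 0.050 m = fully out. Slides easily (0.5 N), so it comes out first; its full travel is the first stop. The head rises by the sum of both joints, 100 mm at the second stop. No latch when raised: the post sinks by its weight (0.25 kg and the caddy) if let go.
- release (a joint): Release button in the head: 0 = out, 0.0065 m = pressed in (it moves along the stand's +y). While it is out, the post is locked down; pressed more than about 4 mm it frees the post. Spring: 2.4 N at first, 7.6 N fully in. Press it in before pulling: a pull on the locked post jams it.
- stand_grip (a point): Centre of the head, the dark block on top of the post to grip: 42 mm along the stand's x, 26 mm along y (32 mm over the button), 32 mm high; 200 mm above the counter with the post down. Gripped from above across y, one finger pushes the button flush with the -y face, the other bears on the +y face. Rises with the post; stand's axes.
- release_face (a point): Centre of the outer face of the round release button, 18 mm across, standing 6 mm proud of the head's -y face, at the head's mid height (19 mm to -y of stand_grip).
- fork_seat (a point): Midpoint between the fork's two seats, level with the prongs' upper side, 115 mm from the post axis along the stand's -x, 153 mm above the counter with the post down; stand's axes, rises with the post. Prongs: 6 mm round bars along x, centred at y = +29 and -29 mm. Level seats run from x = -20 to +20 mm; then a slope up to 15 mm higher at x = +65 mm, where a cross bar joins the prongs.
- fork_tip (a point): Midpoint between the two upturned tips at the fork's outer end, on the level of their tops: 32 mm to -x of fork_seat and 21 mm higher. The handle bar comes in above the tips from the -x side, with the prongs passing between the caddy's legs and the caddy's tray below the prongs, and is then lowered on the seats.
- caddy: Small steel shaving caddy (holds a soap puck and a razor, fixed in it): open tray 90 mm along x, 100 mm along y, 50 mm high, with a stiff upright handle: two flat legs 12 mm wide at y = +52 and -52 mm, joined at the top by a wooden bar. Origin: centre of the tray's underside, z up. About 0.26 kg. Either way round will do on the fork.
- caddy_bar (a point): Centre of the caddy's wooden handle bar: the bar runs along the caddy's y, 108 mm over all (100 mm free between the legs), 12 mm wide along x, 8 mm high; its centre is 118 mm above the caddy's underside. Same axes as the caddy. Rests 4 mm above fork_seat when hung.
- tumbler: Bystander: black ceramic tumbler, 72 mm across, 100 mm high; origin at the centre of its underside.
- earring_dish: Bystander: round gold-tone dish with hoop earrings, 90 mm across, 18 mm high; origin at the centre of its underside.
- comb: Bystander: rectangular wooden comb lying flat, 160 mm along its x, 40 mm wide, 6 mm thick; origin at the centre of its underside.
- lotion: Bystander: white lotion bottle, 56 mm across, 130 mm high; origin at the centre of its underside.

How it is judged:
On the way, in this order (a step that is already met when the one before it is completed fails the run):
1. the caddy hangs by its bar on both prongs, let go and at rest, with the stand fully down (x of caddy_bar in the frame of fork_seat between -0.03 and 0.035 m and y of caddy_bar in the frame of fork_seat between -0.02 and 0.02 m and z of caddy_bar in the frame of fork_seat between -0.003 and 0.013 m and contact force between caddy and stand above 0.8 N and contact force between caddy and the arm below 0.3 N and contact force between caddy and the fingers below 0.3 N and height (world z) of caddy above 0.025 m and angle between caddy's own z axis and vertical below 0.3 rad and value of joint each of lower_section, upper_section below 0.006 m and linear speed of caddy below 0.03 m/s), for 0.2 s.
2. the release button is squeezed in by the fingers while the post is still down (value of joint release above 0.0042 m and contact force between the fingers and stand above 2 N and value of joint each of lower_section, upper_section below 0.006 m and x of caddy_bar in the frame of fork_seat between -0.03 and 0.035 m and y of caddy_bar in the frame of fork_seat between -0.02 and 0.02 m and z of caddy_bar in the frame of fork_seat between -0.003 and 0.013 m and contact force between caddy and stand above 0.8 N), for 0.05 s.
At the end, for the whole second after the job is handed in: Both sections out to within 6 mm of full travel; fingers grip the head (over 3 N, grasp point within 45 mm of its centre); caddy hangs still on both prongs: bar -30 to 35 mm along x, 20 mm along y, -3 to 13 mm in height from fork_seat, tilt under 0.3 rad, untouched by the robot (value of joint each of lower_section, upper_section above 0.044 m and contact force between the fingers and stand above 3 N and distance between the grasp point and stand_grip below 0.045 m and linear speed of caddy below 0.04 m/s and x of caddy_bar in the frame of fork_seat between -0.03 and 0.035 m and y of caddy_bar in the frame of fork_seat between -0.02 and 0.02 m and z of caddy_bar in the frame of fork_seat between -0.003 and 0.013 m and contact force between caddy and stand above 0.8 N and contact force between caddy and the arm below 0.3 N and contact force between caddy and the fingers below 0.3 N and height (world z) of caddy above 0.025 m and angle between caddy's own z axis and vertical below 0.3 rad); the arm keeps its last pose, push and grip.
It fails at once if the caddy is tipped by more than 0.7 rad (angle between caddy's own z axis and vertical above 0.7 rad).
It fails at once if the tumbler is shifted more than 25 mm or tipped over (distance of tumbler from where it was at the start of the episode above 0.025 m or angle between tumbler's own z axis and vertical above 0.5 rad).
It fails at once if the earring dish is shifted more than 25 mm or tipped over (distance of earring_dish from where it was at the start of the episode above 0.025 m or angle between earring_dish's own z axis and vertical above 0.5 rad).
It fails at once if the comb is shifted more than 25 mm or tipped over (distance of comb from where it was at the start of the episode above 0.025 m or angle between comb's own z axis and vertical above 0.5 rad).
It fails at once if the lotion bottle is shifted more than 25 mm or tipped over (distance of lotion from where it was at the start of the episode above 0.025 m or angle between lotion's own z axis and vertical above 0.5 rad).
It also fails if it takes over 51 s, if anything falls off the work surface, if the arm or the gripper's body presses on something with over 40 N, if the wrist force passes 120 N, or if a joint passes its speed limit or range.

## Robot

A 6-joint arm with a two-finger parallel gripper is mounted at the origin on the work surface. World frame = base frame: x ahead of the robot, y to its left, z up, the work surface at z = 0. Lengths are in m, angles in rad, forces in N, time in s.
With the tool pointing down it reaches from about 0.35 to 0.85 m from the base axis. Payload 8.1 kg.
Tool frame: the origin (TCP) lies at the very end of the fingers, on their centre line; the grasp point (between the pads) lies 19 mm behind it; z points along the fingers, y is the direction in which the jaws open and shut (so a half turn about z gives the same grasp; the last joint's range is limited). The gripper opens to 93 mm and grips with 3 to 60 N. Pads are 15 mm wide; open, the fingers measure 128 mm over their backs; the gripper's body (75 mm by 188 mm) begins 65 mm behind the grasp point.
Start: joints at [1.102, 0.13, 1.488, -0, 1.523, -0.085], TCP at [0.225, 0.556, 0.219] pointing down, gripper open.
Joint ranges: [-2.96, 2.96], [-0.89, 2.26], [0.02, 2.5], [-1.34, 4.48], [0, 2.73], [-2.66, 2.66]. Speed limits (rad/s): [2.39, 2.39, 2.79, 3.14, 3.14, 3.14].

## Interface

Orientations are given as a rotation vector (axis times angle).
In Python, from plant import robot gives the robot as it stands.
- The arm moves only by the shell command python3 -m inch 'ROWS' [FORCE]. ROWS is JSON, a list that holds one entry, the list of rows, each a list of 7 numbers: the shift along the tool's x, y, z in cm, then the turn, a rotation vector about the tool's x, y, z in degrees, then the gripper command: -1 is fully open, 1 is shut, values between are in proportion. A call has 1 to 5 rows; each row shifts and turns the commanded pose from where the row before left it, along the tool's axes as they then stand; what a row does not reach is not made up. A row lasts 1/10 s, in which the tool goes at most 50 mm and 8.59 degrees, less where a joint would pass 70% of its speed; a pose out of reach is approached as far as the arm can. A call with a gripper value outside its range is refused whole. The fingers move at their own pace and stop on an object; FORCE is the grip in N (left out, the last holds). Time passes only in rows, so rows that do not move let the fingers close. It gives the time, the measured TCP pose, the force and the opening at its end, in the units of the state.
- robot.read_state(): the state, without advancing time (a new reading comes with each control period).
- robot.read_camera(name): name is "side" or "top"; returns a dict with "image" (400x640x3 uint8, blue, green, red), "K" (3x3 intrinsics, pixels), "distortion" ([k1, k2, p1, p2, k3] as OpenCV has them; the pictures are not rectified), "R" (3x3) and "t" (3): a world point X has camera coordinates R X + t. Camera axes: x right, y down, z forward; pixel columns grow to the right and rows downward; lengths in m; the calibration is good to about 2 mm. A picture is of the moment at which its call begins. There is no depth.
- robot.close_job(): hands the job in, once; it reports no verdict.
The state is a dict: "t": time; "q": joint angles; "dq": joint speeds; "joint_torque": joint torques, N m; "tool_pos": TCP position; "orientation": TCP orientation; "force": force on the tool from outside, world axes, zero at the start; "wrist_torque": the same for the moment, N m; "opening": finger opening in m.
Only numpy, scipy, OpenCV 4.12 (cv2) and the standard library are available. Lean on these libraries where they do the work, as an engineer would, in place of code of your own. Each camera call takes 0.05 s, during which the arm holds its last target. There are 200 camera calls.

## Working session

There is one attempt and no reset: what is moved stays moved. The work goes in short steps, Python scripts to look and compute and a shell command to move; the robot and the scene stay as the last step left them, time stands still between calls to the robot, and variables do not carry over. Pictures are saved under pics/ and viewed, about 8 in all and at most 12, crops included, and the job is handed in when it is done.

```bash
ls; mkdir -p pics; cat > h.py <<'E'
import cv2,numpy as np
from plant import robot
def grab(n,name):
    c=robot.read_camera(n); cv2.imwrite(f'pics/{name}.png',c['image']); np.savez(f'pics/{name}.npz',**{k:np.array(v) for k,v in c.items()}); return c
def load(name): return dict(np.load(f'pics/{name}.npz'))
def ray(c,uv):
    p=cv2.undistortPoints(np.array([[uv]],float),c['K'],c['distortion'])[0,0]
    R=np.array(c['R']);t=np.array(c['t']).ravel()
    return -R.T@t, R.T@np.array([p[0],p[1],1.])
def onz(c,uv,z):
    o,d=ray(c,uv); return o+d*(z-o[2])/d[2]
def tri(c1,a,c2,b):
    o1,d1=ray(c1,a);o2,d2=ray(c2,b)
    s=np.linalg.lstsq(np.c_[d1,-d2],o2-o1,rcond=None)[0]
    p,q=o1+d1*s[0],o2+d2*s[1]; return (p+q)/2,np.linalg.norm(p-q)
def proj(c,X):
    R=np.array(c['R']); return cv2.projectPoints(np.array(X,float).reshape(-1,1,3),cv2.Rodrigues(R)[0],np.array(c['t'],float).ravel(),c['K'],c['distortion'])[0][:,0]
E
python3 - <<'E'
from h import *
for n in('top','side'):
    c=grab(n,n+'0'); print(n,-np.array(c['R']).T@np.array(c['t']).ravel(),np.array(c['R'])[2])
print(robot.read_state())
E
```

```text
pics
top [0.27912537 0.04394096 1.59385344] [ 0.2173528  -0.00560358 -0.97607703]
side [ 0.54832565 -1.17066307  0.8135258 ] [ 0.03139253  0.87566074 -0.48190536]
{'t': 0.1, 'q': array([ 1.10158813e+00,  1.31068860e-01,  1.48913616e+00,  1.65490390e-05,
        1.52301110e+00, -8.53872486e-02]), 'dq': array([ 0.0025798 , -0.00101368, -0.00210401,  0.00057724,  0.00043054,
        0.00033856]), 'joint_torque': array([ 1.80543553e-03, -5.61340892e+01, -4.93095195e+01,  7.70403980e-02,
        2.91458401e-02,  6.82315346e-06]), 'tool_pos': array([0.22441894, 0.55590992, 0.21772117]), 'orientation': array([-5.99123814e-01, -3.08346509e+00,  2.44524256e-03]), 'force': array([ 0.39997381, -0.06332723, -1.00138083]), 'wrist_torque': array([ 0.02525826, -0.02451614, -0.01762905]), 'opening': 0.09288485340643987}
```

View pics/top0.png

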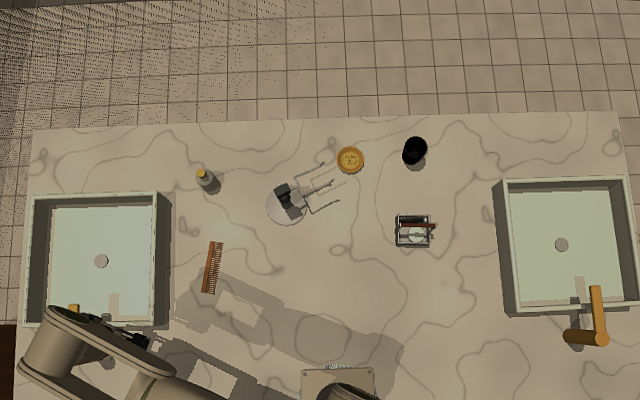

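View pics/side0.png

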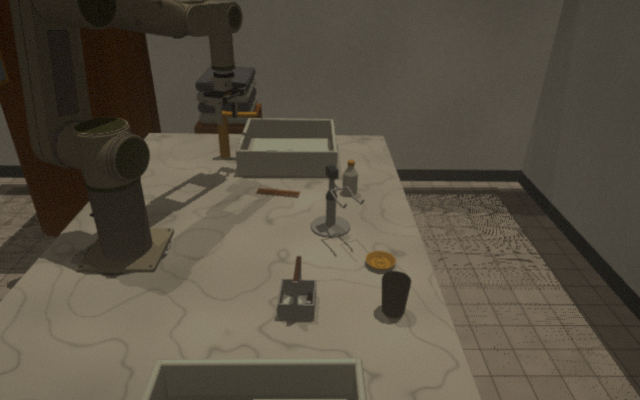

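The top view shows the stand's head near (283,192), its fork pointing right and slightly up, and the caddy at about (414,231). The dish is at (350,160), the tumbler at (415,150), the lotion at (206,180) and the comb at (212,267). The side view shows the head at (332,172) and the caddy at (297,300). I'll enlarge crops of both.

```bash
python3 - <<'E'
from h import *
a=load('top0')['image'];b=load('side0')['image']
A=cv2.resize(a[140:260,250:450],None,fx=4,fy=4,interpolation=cv2.INTER_CUBIC)
B=cv2.resize(b[150:330,265:415],None,fx=4,fy=4,interpolation=cv2.INTER_CUBIC)[:,:]
B=cv2.resize(b[155:330,265:415],(514,600),interpolation=cv2.INTER_CUBIC)
A=np.clip(A*1.4,0,255).astype('uint8');B=np.clip(B*1.8,0,255).astype('uint8')
cv2.imwrite('pics/a1.png',A);cv2.imwrite('pics/b1.png',B)
E
```

```text
(no output)
```

View pics/a1.png

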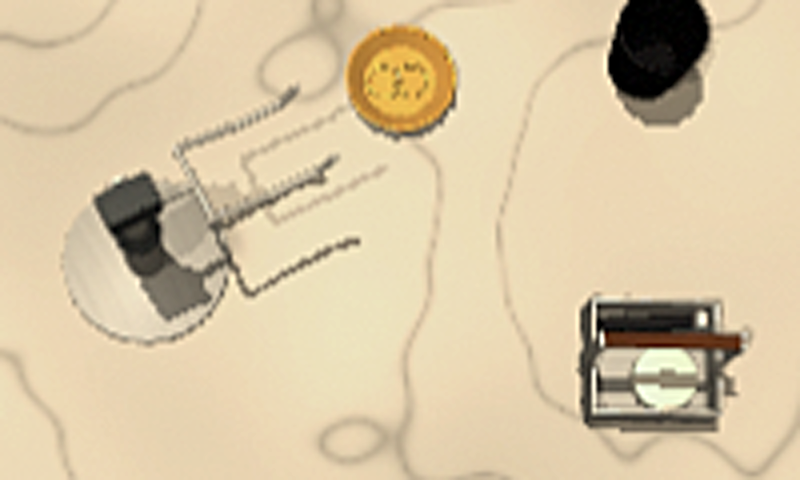

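View pics/b1.png

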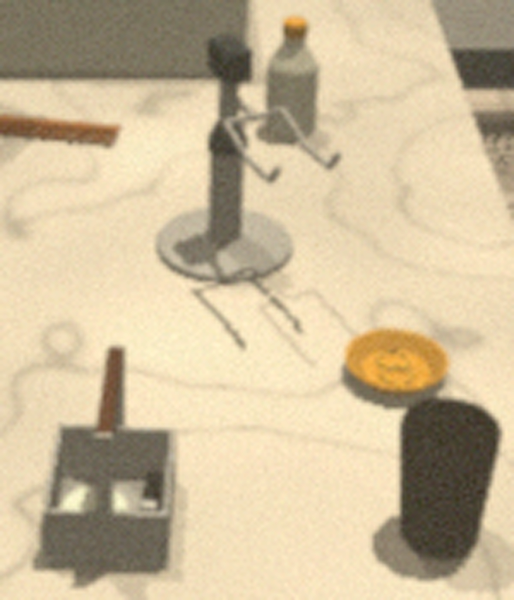

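The crops show the real prongs as the upper and middle bars in the top view, with tips at crop (297,92) and (335,160); the lower dark bar is a shadow. In the side view the tips are at (335,160) and (272,175). Next I triangulate the tips, head and bar.

```bash
python3 - <<'E'
from h import *
T=load('top0');S=load('side0')
tc=lambda u,v:(250+u/4,140+v/4); sc=lambda u,v:(265+u/3.427,155+v/3.429)
np.set_printoptions(precision=4,suppress=True)
for n,a,b in(('tipL',(295,93),(335,158)),('tipR',(334,160),(272,173)),('crossL',(178,152),(284,112)),('crossR',(213,225),(230,122)),('head',(128,203),(229,58))):
    print(n,*tri(T,tc(*a),S,sc(*b)))
def bar(c,box):
    x0,y0,x1,y1=box; im=c['image'][y0:y1,x0:x1].astype(int); B,G,R=im[...,0],im[...,1],im[...,2]
    m=((R>1.6*G)&(R>1.6*B)&(R>35)).astype('uint8')
    cnt=max(cv2.findContours(m,0,1)[0],key=cv2.contourArea)
    r=cv2.minAreaRect(cnt); p=cv2.boxPoints(r)+[x0,y0]; print(r,m.sum())
    o=sorted(range(4),key=lambda i:np.linalg.norm(p[i]-p[(i+1)%4]))[:2]
    return [ (p[i]+p[(i+1)%4])/2 for i in o]
t=sorted(bar(T,(390,205,450,260)),key=lambda p:p[0]); s=sorted(bar(S,(270,240,330,330)),key=lambda p:p[1])
print(t,s)
for a,b in zip(t,s): print('bar',*tri(T,a,S,b),onz(T,a,.122))
# tray corners, top crop at z=.05
for p in((588,298),(718,300),(718,418),(588,418)): print('tray',onz(T,tc(*p),.05)[:2])
# base, on z .013
print('base',onz(T,tc(145,258),.013)); print('baseS',onz(S,sc(225,244),.013))
print('dish',onz(T,tc(402,78),.018),'tumb',onz(T,tc(672,25),.1), 'tumbS',onz(S,sc(440,540),0))
E
```

```text
tipL [0.698  0.0177 0.1627] 0.001021819235218287
tipR [ 0.6446 -0.0086  0.163 ] 0.003384886881961719
crossL [0.6584 0.1036 0.1622] 0.004174311474695495
crossR [0.6062 0.0801 0.1633] 0.009521966391464905
head [0.6109 0.1377 0.2   ] 0.0002514460343588762
((27.510242462158203, 19.67219352722168), (33.10883712768555, 3.6232311725616455), 1.7899105548858643) 119Traceback (most recent call last):
  File "<stdin>", line 14, in <module>
  File "<stdin>", line 10, in bar
ValueError: max() iterable argument is empty
```

```bash
python3 - <<'E'
from h import *
T=load('top0');S=load('side0')
np.set_printoptions(precision=4,suppress=True)
tc=lambda u,v:(250+u/4,140+v/4); sc=lambda u,v:(265+u/3.427,155+v/3.429)
for a,b in(((605,338),(104,433)),((742,343),(117,349))): print('bar',*tri(T,tc(*a),S,sc(*b)),*tri(T,tc(*a),S,sc(117 if b[0]==104 else 104,349 if b[0]==104 else 433)),onz(T,tc(*a),.122))
for p in((588,298),(718,300),(718,418),(588,418)): print('tray',onz(T,tc(*p),.05)[:2])
for p in((60,428),(172,432),(163,512),(45,512)): print('trayS',onz(S,sc(*p),.05)[:2])
print('base',onz(T,tc(145,258),.013)); print('baseS',onz(S,sc(225,244),.013))
print('dish',onz(T,tc(402,78),.018),'tumb',onz(T,tc(672,25),.1), 'tumbS',onz(S,sc(440,540),0))
E
```

```text
bar [ 0.5177 -0.2145  0.0541] 0.0201933420411 [ 0.5174 -0.2021  0.1203] 0.0006162180997464649 [ 0.5168 -0.2019  0.122 ]
bar [ 0.5106 -0.2875  0.1794] 0.01988921730517283 [ 0.5106 -0.302   0.1212] 0.0017314665888687793 [ 0.5096 -0.3019  0.122 ]
tray [ 0.5599 -0.2029]
tray [ 0.5548 -0.303 ]
tray [ 0.464  -0.2959]
tray [ 0.4677 -0.1969]
trayS [ 0.474  -0.2065]
trayS [ 0.5592 -0.2113]
trayS [ 0.5524 -0.3011]
trayS [ 0.4688 -0.3009]
base [0.6103 0.1376 0.013 ]
baseS [0.6115 0.1192 0.013 ]
dish [ 0.7494 -0.0709  0.018 ] tumb [ 0.7605 -0.2737  0.1   ] tumbS [ 0.7587 -0.275   0.    ]
```

Everything is consistent: head at (0.611,0.138,0.200), head to tips 146 mm (expected 147), stand yaw about 114°, and bar at (0.514,-0.252,0.12). I'm moving above the caddy.

```bash
cat >> h.py <<'E'
def need(xyz,ang):
    "shift (cm, tool axes before turn) and rotvec (deg, tool axes) to tool-down with tool y at world angle ang"
    from scipy.spatial.transform import Rotation as Ro
    s=robot.read_state(); R=Ro.from_rotvec(s['orientation'])
    a=np.deg2rad(ang); y=np.array([np.cos(a),np.sin(a),0]); z=np.array([0,0,-1.]); G=Ro.from_matrix(np.c_[np.cross(y,z),y,z])
    print('t',round(s['t'],2),'pos',s['tool_pos'].round(4),'F',s['force'].round(1),'open',round(s['opening'],4),'q6',round(s['q'][5],2))
    print('shift cm',(100*R.inv().apply(np.array(xyz)-s['tool_pos'])).round(2),'turn',np.rad2deg((R.inv()*G).as_rotvec()).round(1),'shift after turn',(100*G.inv().apply(np.array(xyz)-s['tool_pos'])).round(2))
E
R='x'
python3 -m inch '[[[-2.85,-3.2,0,0,0,0,-1],[-2.85,-3.2,0,0,0,0,-1],[-2.85,-3.2,0,0,0,0,-1],[-2.85,-3.2,0,0,0,0,-1],[-2.85,-3.2,0,0,0,0,-1]]]'
python3 -m inch '[[[-2.85,-3.2,0,0,0,0,-1],[-2.85,-3.2,0,0,0,0,-1],[-2.85,-3.2,0,0,0,0,-1],[-2.85,-3.2,0,0,0,0,-1],[-2.85,-3.2,0,0,0,0,-1]]]'
python3 -m inch '[[[-2.85,-3.2,0,0,0,0,-1],[-2.85,-3.2,0,0,0,0,-1],[-2.85,-3.2,0,0,0,0,-1],[-2.85,-3.2,0,0,0,0,-1],[-2.85,-3.2,0,0,0,0,-1]]]'
python3 -m inch '[[[-2.85,-3.2,0,0,0,0,-1],[-2.85,-3.2,0,0,0,0,-1],[-2.85,-3.2,0,0,0,0,-1],[-2.85,-3.2,0,0,0,0,-1],[-2.85,-3.2,0,0,0,0,-1]]]'
python3 -m inch '[[[0,0,0,0,0,8,-1],[0,0,0,0,0,8,-1],[0,0,0,0,0,8,-1],[0,0,0,0,0,8,-1],[0,0,0,0,0,8,-1]]]'
python3 -m inch '[[[0,0,0,0,0,8,-1],[0,0,0,0,0,8,-1],[0,0,0,0,0,8,-1],[0,0,0,0,0,8,-1],[0,0,0,0,0,0,-1]]]'
python3 -c "
from h import *
need((.514,-.252,.106),-4)"
```

```text
t: 0.6
tool_pos: [0.2969, 0.3529, 0.2181]
orientation: [-0.598, -3.084, 0.001]
force: [0.2, 0.1, -0.3]
opening: 0.0932
t: 1.1
tool_pos: [0.3691, 0.1513, 0.2184]
orientation: [0.599, 3.084, 0.0]
force: [0.0, -0.4, -0.8]
opening: 0.0928
t: 1.6
tool_pos: [0.4414, -0.0506, 0.2184]
orientation: [-0.6, -3.084, -0.0]
force: [0.5, 0.9, -0.9]
opening: 0.0929
t: 2.1
tool_pos: [0.5136, -0.2522, 0.218]
orientation: [-0.6, -3.083, -0.001]
force: [1.2, 0.0, 0.8]
opening: 0.093
t: 2.6
tool_pos: [0.5132, -0.2504, 0.218]
orientation: [-1.625, -2.687, 0.0]
force: [-0.6, 0.1, -1.0]
opening: 0.0933
t: 3.1
tool_pos: [0.5133, -0.2503, 0.2181]
orientation: [-2.299, -2.139, 0.0]
force: [0.3, 0.3, -1.0]
opening: 0.0931
t 3.1 pos [ 0.5133 -0.2503  0.2181] F [ 0.3  0.3 -1. ] open 0.0931 q6 -0.47
shift cm [-0.16  0.09 11.21] turn [-0.  -0.  -0.1] shift after turn [-0.16  0.08 11.21]
```

```bash
python3 -m inch '[[[-0.1,0.1,2.5,0,0,0,-1],[0,0,2.5,0,0,0,-1],[0,0,2.5,0,0,0,-1],[0,0,2.2,0,0,0,-1],[0,0,1.5,0,0,0,-1]]]'
python3 -m inch '[[[0,0,0,0,0,0,1],[0,0,0,0,0,0,1],[0,0,0,0,0,0,1],[0,0,0,0,0,0,1],[0,0,0,0,0,0,1]]]' 30
python3 -m inch '[[[0,0,0,0,0,0,1],[0,0,0,0,0,0,1],[0,0,0,0,0,0,1],[0,0,0,0,0,0,1],[0,0,0,0,0,0,1]]]' 30
python3 - <<'E'
from h import *
need((.514,-.252,.186),-4)
c=grab('side','g1')['image'][180:340,230:400]
cv2.imwrite('pics/g1c.png',np.clip(cv2.resize(c,None,fx=3.5,fy=3.5,interpolation=cv2.INTER_CUBIC)*1.7,0,255))
E
```

```text
t: 3.6
tool_pos: [0.5135, -0.251, 0.1044]
orientation: [-2.291, -2.146, 0.001]
force: [-0.3, -0.8, -0.4]
opening: 0.0927
t: 4.1
tool_pos: [0.5151, -0.252, 0.1077]
orientation: [2.296, 2.142, 0.001]
force: [-0.6, 0.3, 0.0]
opening: 0.0573
t: 4.6
tool_pos: [0.5144, -0.2516, 0.1066]
orientation: [-2.297, -2.143, 0.0]
force: [-0.4, -0.3, 0.2]
opening: 0.0174
t 4.6 pos [ 0.5144 -0.2516  0.1066] F [-0.4 -0.3  0.2] open 0.0174 q6 -0.47
shift cm [-0.05 -0.04 -7.94] turn [-0. -0.  0.] shift after turn [-0.05 -0.04 -7.94][ WARN:0@5.128] global loadsave.cpp:1063 imwrite_ Unsupported depth image for selected encoder is fallbacked to CV_8U.
```

View pics/g1c.png

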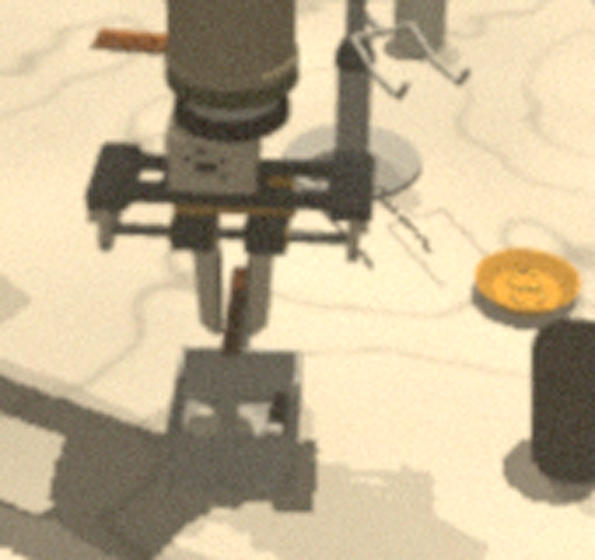

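The picture shows the fingers on either side of the bar at crop (235,310), still closing. I finish closing, then lift.

```bash
python3 -m inch '[[[0,0,0,0,0,0,1],[0,0,0,0,0,0,1],[0,0,0,0,0,0,1],[0,0,0,0,0,0,1]]]' 30
python3 -m inch '[[[0,0,-1,0,0,0,1],[0,0,-2,0,0,0,1],[0,0,-2,0,0,0,1],[0,0,-2,0,0,0,1],[0,0,-1.1,0,0,0,1]]]' 30
python3 -c "
from h import *
need((.707,-.076,.186),-65.7)"
```

```text
t: 5.05
tool_pos: [0.5144, -0.2515, 0.1065]
orientation: [-2.297, -2.143, 0.0]
force: [0.1, -0.5, -0.2]
opening: 0.0118
t: 5.55
tool_pos: [0.5151, -0.252, 0.1901]
orientation: [2.296, 2.141, 0.001]
force: [1.3, -1.4, -3.5]
opening: 0.0117
t 5.55 pos [ 0.5151 -0.252   0.1901] F [ 1.3 -1.4 -3.5] open 0.0117 q6 -0.47
shift cm [18.89 17.92  0.43] turn [ 0.2 -0.  61.7] shift after turn [24.73 -8.14  0.41]
```

```bash
python3 -m inch '[[[1,1,0,0,0,0,1],[2,1.9,0,0,0,0,1],[2,1.9,0,0,0,0,1],[2,1.9,0,0,0,0,1],[2,1.9,0,0,0,0,1]]]'
python3 -m inch '[[[2,1.9,0,0,0,0,1],[2,1.9,0,0,0,0,1],[2,1.9,0,0,0,0,1],[2,1.9,0,0,0,0,1],[1.9,1.7,0,0,0,0,1]]]'
python3 -m inch '[[[0,0,0,0,0,3,1],[0,0,0,0,0,6,1],[0,0,0,0,0,6,1],[0,0,0,0,0,6,1],[0,0,0,0,0,6,1]]]'
python3 -m inch '[[[0,0,0,0,0,6,1],[0,0,0,0,0,6,1],[0,0,0,0,0,6,1],[0,0,0,0,0,6,1],[0,0,0,0,0,6,1]]]'
python3 -m inch '[[[0,0,0,0,0,4.7,1],[0,0,0,0,0,0,1],[0,0,0,0,0,0,1],[0,0,0,0,0,0,1],[0,0,0,0,0,0,1]]]'
python3 - <<'E'
from h import *
need((.658-.003,.033+.004,.186),-65.7)
for n in('top','side'): grab(n,n+'2')
a=load('top2')['image'][120:240,250:410];b=load('side2')['image'][140:300,270:430]
f=lambda i:cv2.resize(i,(400,400*i.shape[0]//i.shape[1]),interpolation=cv2.INTER_CUBIC)
o=np.zeros((400,800,3),'uint8');o[:300,:400]=f(a);o[:,400:]=f(b)
cv2.imwrite('pics/c2.png',cv2.convertScaleAbs(o,alpha=1.6))
E
```

```text
t: 6.05
tool_pos: [0.6071, -0.1658, 0.1859]
orientation: [-2.296, -2.141, 0.001]
force: [0.2, 0.2, -2.8]
opening: 0.0116
t: 6.55
tool_pos: [0.7067, -0.0732, 0.1855]
orientation: [-2.295, -2.142, 0.002]
force: [0.3, -0.5, -3.2]
opening: 0.0116
t: 7.05
tool_pos: [0.7058, -0.0741, 0.1854]
orientation: [-2.735, -1.541, 0.003]
force: [0.7, 0.2, -3.6]
opening: 0.0116
t: 7.55
tool_pos: [0.7058, -0.0742, 0.1854]
orientation: [-3.042, -0.78, 0.004]
force: [-0.2, 0.7, -3.8]
opening: 0.0118
t: 8.05
tool_pos: [0.7062, -0.0753, 0.1873]
orientation: [-3.071, -0.663, 0.001]
force: [-0.0, 0.4, -2.7]
opening: 0.0117
t 8.05 pos [ 0.7062 -0.0753  0.1873] F [-0.   0.4 -2.7] open 0.0117 q6 0.97
shift cm [ -0.02 -12.34   0.13] turn [-0.   0.   0.1] shift after turn [ -0.04 -12.34   0.13]
```

View pics/c2.png

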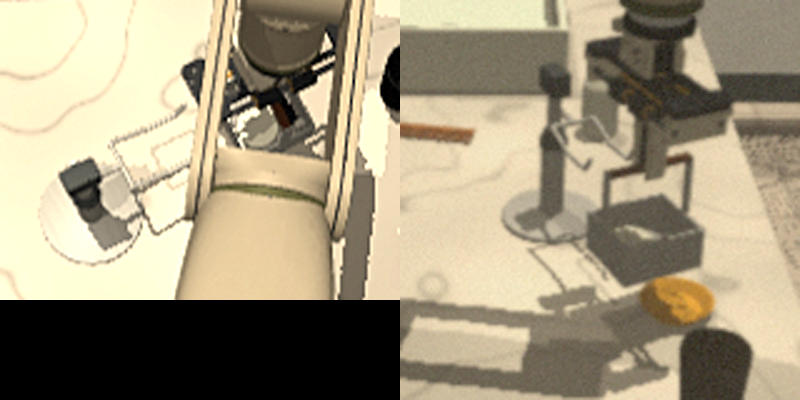

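The side view shows the caddy hanging level and aligned, with the bar (crop (605,165)–(690,157)) outboard of the tips and its tray below the prongs. I bring it in over the tips.

```bash
python3 -m inch '[[[0,-1,0,0,0,0,1],[0,-1.5,0,0,0,0,1],[0,-1.5,0,0,0,0,1],[0,-1.5,0,0,0,0,1],[0,-1.5,0,0,0,0,1]]]'
python3 -m inch '[[[0,-1.5,0,0,0,0,1],[0,-1.5,0,0,0,0,1],[0,-1.3,0,0,0,0,1],[0,-0.7,0,0,0,0,1],[0,0,0,0,0,0,1]]]'
python3 -m inch '[[[0,0,0,0,0,0,1],[0,0,0.5,0,0,0,1],[0,0,1,0,0,0,1],[0,0,0.5,0,0,0,1],[0,0,0,0,0,0,1]]]'
python3 - <<'E'
from h import *
need((.658,.033,.1455),-65.7)
for n in('top','side'): grab(n,n+'3')
a=load('top3')['image'][120:240,250:410];b=load('side3')['image'][140:270,290:400]
f=lambda i:cv2.resize(i,(400,400*i.shape[0]//i.shape[1]),interpolation=cv2.INTER_CUBIC)
o=np.zeros((480,800,3),'uint8');o[:300,:400]=f(a);o[:472,400:]=f(b)
cv2.imwrite('pics/c3.png',cv2.convertScaleAbs(o,alpha=1.6))
E
```

```text
t: 8.65
tool_pos: [0.6766, -0.0099, 0.1878]
orientation: [-3.071, -0.663, -0.0]
force: [-0.3, 0.1, -2.6]
opening: 0.0114
t: 9.15
tool_pos: [0.6565, 0.035, 0.1877]
orientation: [-3.071, -0.663, -0.0]
force: [-0.3, -0.8, -2.6]
opening: 0.0117
t: 9.65
tool_pos: [0.6557, 0.0336, 0.1654]
orientation: [-3.071, -0.661, 0.005]
force: [-0.4, -0.2, -2.7]
opening: 0.0114
t 9.65 pos [0.6557 0.0336 0.1654] F [-0.4 -0.2 -2.7] open 0.0114 q6 1.12
shift cm [0.19 0.15 1.99] turn [-0.1  0.2 -0. ] shift after turn [0.18 0.15 1.99]
```

View pics/c3.png

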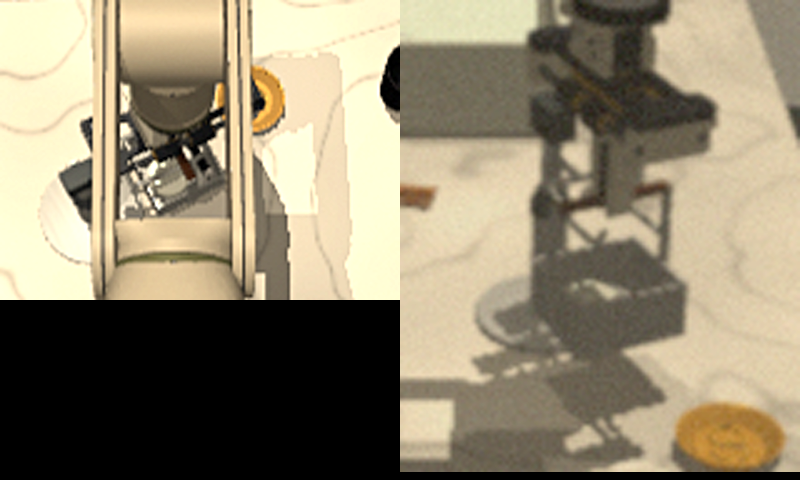

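The prong tip at crop (603,235) sits inside the legs (570 and 665) and the tray is below. I lower the caddy gently onto the seats.

```bash
python3 -m inch '[[[0.1,0.1,0.5,0,0,0,1],[0,0,0.5,0,0,0,1],[0,0,0.4,0,0,0,1],[0,0,0.3,0,0,0,1],[0,0,0,0,0,0,1]]]'
python3 -m inch '[[[0,0,0.2,0,0,0,1],[0,0,0.1,0,0,0,1],[0,0,0,0,0,0,1]]]'
```

```text
t: 10.25
tool_pos: [0.6576, 0.0334, 0.1497]
orientation: [-3.071, -0.661, 0.002]
force: [-0.6, 0.0, -3.3]
opening: 0.012
t: 10.55
tool_pos: [0.6581, 0.0334, 0.1475]
orientation: [-3.071, -0.661, 0.0]
force: [-0.8, -0.2, -2.8]
opening: 0.0116
```

```bash
python3 -m inch '[[[0,0,0.1,0,0,0,1],[0,0,0.1,0,0,0,1],[0,0,0,0,0,0,1]]]'
python3 -m inch '[[[0,0,0.1,0,0,0,1],[0,0,0.1,0,0,0,1],[0,0,0,0,0,0,1]]]'
```

```text
t: 10.85
tool_pos: [0.6582, 0.0333, 0.1456]
orientation: [3.071, 0.662, 0.0]
force: [-0.2, 0.1, -2.4]
opening: 0.0118
t: 11.15
tool_pos: [0.6586, 0.0332, 0.1451]
orientation: [3.071, 0.661, 0.002]
force: [-3.2, -1.6, 4.9]
opening: 0.0117
```

Contact shows: the force went from -2.4 to +4.9 N. I open partly, to about 40 mm, so the finger backs stay clear of the cross bar.

```bash
python3 -m inch '[[[0,0,0,0,0,0,0.2],[0,0,0,0,0,0,0.2],[0,0,0,0,0,0,0.2],[0,0,0,0,0,0,0.2],[0,0,0,0,0,0,0.2]]]'
python3 -m inch '[[[0,0,-1,0,0,0,0.2],[0,0,-2,0,0,0,0.2],[0,0,-2,0,0,0,0.2],[0,0,-2,0,0,0,0.2],[0,0,-2,0,0,0,0.2]]]'
python3 - <<'E'
from h import *
need((.611,.138,.28),24.3)
for n in('top','side'): grab(n,n+'4')
a=load('top4')['image'][120:240,250:410];b=load('side4')['image'][140:270,290:400]
f=lambda i:cv2.resize(i,(400,400*i.shape[0]//i.shape[1]),interpolation=cv2.INTER_CUBIC)
o=np.zeros((480,800,3),'uint8');o[:300,:400]=f(a);o[:472,400:]=f(b)
cv2.imwrite('pics/c4.png',cv2.convertScaleAbs(o,alpha=1.6))
E
```

```text
t: 11.65
tool_pos: [0.658, 0.0334, 0.1435]
orientation: [-3.071, -0.662, 0.0]
force: [0.2, 0.5, 0.2]
opening: 0.0369
t: 12.15
tool_pos: [0.6582, 0.0334, 0.2354]
orientation: [3.071, 0.661, 0.001]
force: [-0.0, 0.1, 0.6]
opening: 0.0372
t 12.15 pos [0.6582 0.0334 0.2354] F [-0.   0.1  0.6] open 0.0372 q6 1.12
shift cm [ 1.000e-02 -1.148e+01 -4.460e+00] turn [  0.  -0. -90.] shift after turn [ 1.148e+01  1.000e-02 -4.460e+00]
```

View pics/c4.png

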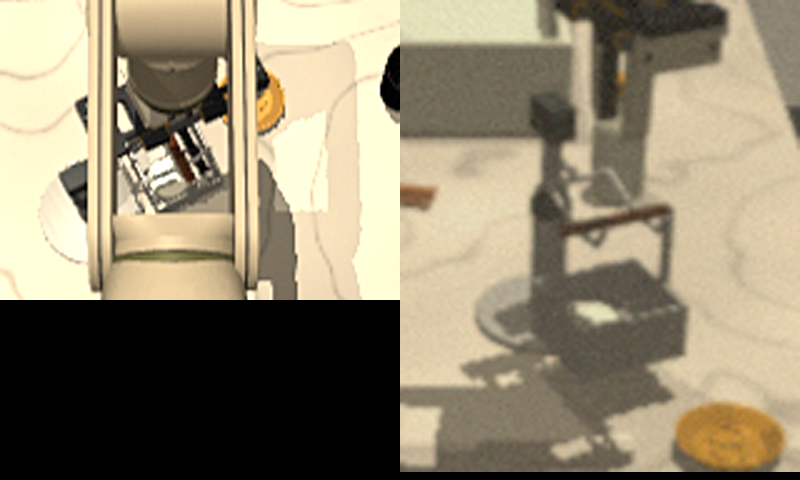

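The side view shows the caddy hanging upright with its bar across both prongs, tip seen at (595,237), and the fingers clear. I move over the head and turn 90°.

```bash
python3 -m inch '[[[0,0,-2.3,0,0,0,0.2],[0,0,-2.2,0,0,0,0.2],[0,-2.5,0,0,0,0,-1],[0,-3,0,0,0,0,-1],[0,-3,0,0,0,0,-1]]]'
python3 -m inch '[[[0,-3,0,0,0,0,-1],[0,0,0,0,0,-7,-1],[0,0,0,0,0,-8,-1],[0,0,0,0,0,-8,-1],[0,0,0,0,0,-8,-1]]]'
python3 -m inch '[[[0,0,0,0,0,-8,-1],[0,0,0,0,0,-8,-1],[0,0,0,0,0,-8,-1],[0,0,0,0,0,-8,-1],[0,0,0,0,0,-8,-1]]]'
python3 -m inch '[[[0,0,0,0,0,-8,-1],[0,0,0,0,0,-8,-1],[0,0,0,0,0,-3,-1],[0,0,0,0,0,0,-1],[0,0,0,0,0,0,-1]]]'
python3 - <<'E'
from h import *
need((.611,.138,.183),24.3)
for n in('top','side'): grab(n,n+'5')
a=load('top5')['image'][120:240,230:390];b=load('side5')['image'][120:250,290:400]
f=lambda i:cv2.resize(i,(400,400*i.shape[0]//i.shape[1]),interpolation=cv2.INTER_CUBIC)
o=np.zeros((480,800,3),'uint8');o[:300,:400]=f(a);o[:472,400:]=f(b)
cv2.imwrite('pics/c5.png',cv2.convertScaleAbs(o,alpha=1.6))
E
```

```text
t: 12.75
tool_pos: [0.6225, 0.1113, 0.2778]
orientation: [-3.071, -0.66, 0.001]
force: [0.3, 0.1, -0.8]
opening: 0.0565
t: 13.25
tool_pos: [0.6104, 0.1383, 0.2776]
orientation: [-2.778, -1.466, 0.002]
force: [-0.8, -0.6, -0.1]
opening: 0.0919
t: 13.75
tool_pos: [0.6105, 0.1381, 0.2776]
orientation: [-2.109, -2.327, 0.001]
force: [-0.7, -0.3, 0.5]
opening: 0.093
t: 14.25
tool_pos: [0.6105, 0.1382, 0.278]
orientation: [-1.706, -2.637, 0.001]
force: [0.1, -0.5, -0.4]
opening: 0.0931
t 14.25 pos [0.6105 0.1382 0.278 ] F [ 0.1 -0.5 -0.4] open 0.0931 q6 -0.28
shift cm [-0.03  0.04  9.5 ] turn [-0.  -0.  -0.1] shift after turn [-0.03  0.03  9.5 ]
```

View pics/c5.png

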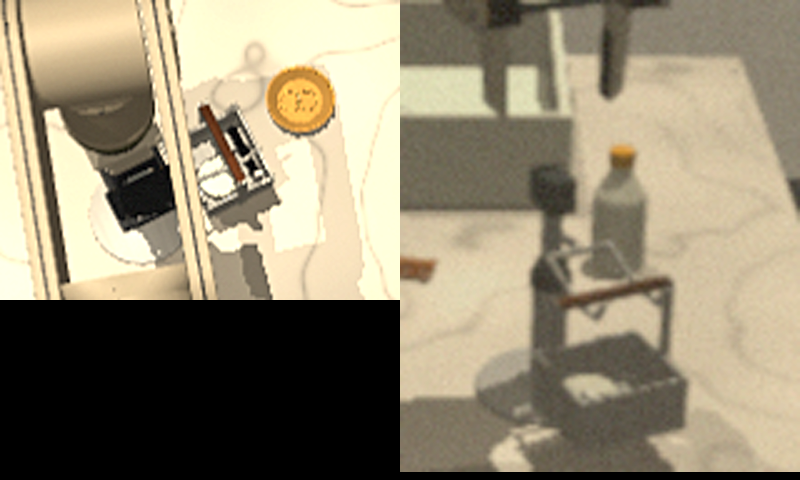

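The bar crosses both prongs, with ends at (203,107) and (240,178) in the top crop. The fingers straddle the head at (552,188). I descend.

```bash
python3 - <<'E'
from h import *
T=load('top5');S=load('side5')
for p in((203,107),(240,178)): print(onz(T,(230+p[0]/2.5,120+p[1]/2.5),.161))
for p in((562,300),(668,285)): print(onz(S,(290+(p[0]-400)/3.636,120+p[1]/3.636),.159))
E
python3 -m inch '[[[0,0,2,0,0,0,-1],[0,0,2,0,0,0,-1],[0,0,2,0,0,0,-1],[0,0,1.7,0,0,0,-1],[0,0,0,0,0,0,-1]]]'
python3 -m inch '[[[0,0,1,0,0,0,-1],[0,0,0.8,0,0,0,-1],[0,0,0,0,0,0,-1]]]'
python3 -m inch '[[[0,0,0,0,0,0,0.2],[0,0,0,0,0,0,0.2],[0,0,0,0,0,0,0.2],[0,0,0,0,0,0,0.2],[0,0,0,0,0,0,0.2]]]' 30
python3 -m inch '[[[0,0,0,0,0,0,0.2],[0,0,0,0,0,0,0.2]]]' 30
```

```text
[0.70052656 0.05405446 0.161     ]
[0.6144343  0.01418951 0.161     ]
[0.61571614 0.01502242 0.159     ]
[0.70377982 0.04155383 0.159     ]
t: 14.85
tool_pos: [0.609, 0.1379, 0.1982]
orientation: [-1.702, -2.636, 0.005]
force: [-0.7, -0.3, -0.9]
opening: 0.093
t: 15.15
tool_pos: [0.6104, 0.1381, 0.1826]
orientation: [-1.704, -2.639, 0.001]
force: [0.0, 0.6, -0.9]
opening: 0.0932
t: 15.65
tool_pos: [0.6109, 0.1382, 0.1839]
orientation: [1.704, 2.639, 0.0]
force: [-1.1, 0.4, -0.5]
opening: 0.0578
t: 15.85
tool_pos: [0.6108, 0.1382, 0.1837]
orientation: [1.704, 2.639, 0.0]
force: [0.1, 0.1, 0.3]
opening: 0.0418
```

```bash
python3 -m inch '[[[0,0,0,0,0,0,1],[0,0,0,0,0,0,1]]]' 30
python3 -m inch '[[[0,0,0,0,0,0,1],[0,0,0,0,0,0,1],[0,0,0,0,0,0,1]]]' 30
python3 -m inch '[[[0,0,0,0,0,0,1],[0,0,0,0,0,0,1],[0,0,0,0,0,0,1]]]' 30
```

```text
t: 16.05
tool_pos: [0.6115, 0.1385, 0.1838]
orientation: [1.703, 2.639, 0.002]
force: [4.6, 2.2, -3.2]
opening: 0.0261
t: 16.35
tool_pos: [0.6116, 0.1385, 0.1838]
orientation: [1.703, 2.639, 0.002]
force: [6.1, 2.0, -3.0]
opening: 0.0259
t: 16.65
tool_pos: [0.6116, 0.1385, 0.1838]
orientation: [1.703, 2.639, 0.002]
force: [5.7, 1.8, -3.1]
opening: 0.0257
```

The opening is 25.7 mm, so the button is flush, and side forces are small. I ease sideways slightly, then pull up slowly.

```bash
python3 -m inch '[[[0,0.05,0,0,0,0,1],[0,0,-0.3,0,0,0,1],[0,0,-0.5,0,0,0,1],[0,0,-0.7,0,0,0,1],[0,0,-0.7,0,0,0,1]]]' 40
python3 -m inch '[[[0,0,-0.7,0,0,0,1],[0,0,-0.7,0,0,0,1],[0,0,-0.6,0,0,0,1],[0,0,-0.4,0,0,0,1],[0,0,-0.4,0,0,0,1]]]'
```

```text
t: 17.15
tool_pos: [0.6116, 0.1385, 0.2053]
orientation: [1.703, 2.639, 0.001]
force: [5.2, 1.4, -6.5]
opening: 0.0259
t: 17.65
tool_pos: [0.6115, 0.1385, 0.2333]
orientation: [1.703, 2.639, 0.001]
force: [5.8, 1.9, -5.3]
opening: 0.026
```

Rising freely so far, at +50 mm. I continue slowly through the first stop.

```bash
python3 -m inch '[[[0,0,-0.4,0,0,0,1],[0,0,-0.4,0,0,0,1],[0,0,-0.5,0,0,0,1],[0,0,-0.6,0,0,0,1],[0,0,-0.6,0,0,0,1]]]'
python3 -m inch '[[[0,0,-0.6,0,0,0,1],[0,0,-0.6,0,0,0,1],[0,0,-0.5,0,0,0,1],[0,0,-0.3,0,0,0,1],[0,0,0,0,0,0,1]]]'
```

```text
t: 18.15
tool_pos: [0.6114, 0.1385, 0.2576]
orientation: [-1.703, -2.639, 0.0]
force: [6.5, 1.5, -8.0]
opening: 0.0256
t: 18.65
tool_pos: [0.6115, 0.1385, 0.2782]
orientation: [1.704, 2.639, 0.0]
force: [5.0, 1.0, -3.9]
opening: 0.0258
```

```bash
python3 -m inch '[[[0,0,-0.2,0,0,0,1],[0,0,-0.2,0,0,0,1],[0,0,-0.1,0,0,0,1],[0,0,0,0,0,0,1]]]'
python3 -m inch '[[[0,0,-0.1,0,0,0,1],[0,0,-0.1,0,0,0,1],[0,0,0,0,0,0,1],[0,0,0,0,0,0,1]]]'
```

```text
t: 19.05
tool_pos: [0.6115, 0.1385, 0.2826]
orientation: [-1.703, -2.639, -0.0]
force: [6.4, 1.0, -5.9]
opening: 0.026
t: 19.45
tool_pos: [0.6114, 0.1385, 0.2839]
orientation: [-1.703, -2.639, 0.001]
force: [6.4, 2.3, -9.0]
opening: 0.0256
```

```bash
python3 -m inch '[[[0,0,-0.1,0,0,0,1],[0,0,0,0,0,0,1],[0,0,0,0,0,0,1],[0,0,0,0,0,0,1],[0,0,0,0,0,0,1]]]'
python3 - <<'E'
from h import *
for n in('top','side'): grab(n,n+'6')
a=load('top6')['image'][100:260,190:440];b=load('side6')['image'][90:250,270:410]
f=lambda i:cv2.resize(i,(400,400*i.shape[0]//i.shape[1]),interpolation=cv2.INTER_CUBIC)
o=np.zeros((460,800,3),'uint8');o[:256,:400]=f(a);o[:457,400:]=f(b)
cv2.imwrite('pics/c6.png',cv2.convertScaleAbs(o,alpha=1.6))
E
```

```text
t: 19.95
tool_pos: [0.6113, 0.1385, 0.2839]
orientation: [-1.703, -2.638, 0.001]
force: [8.3, 2.5, -13.5]
opening: 0.0258
```

View pics/c6.png

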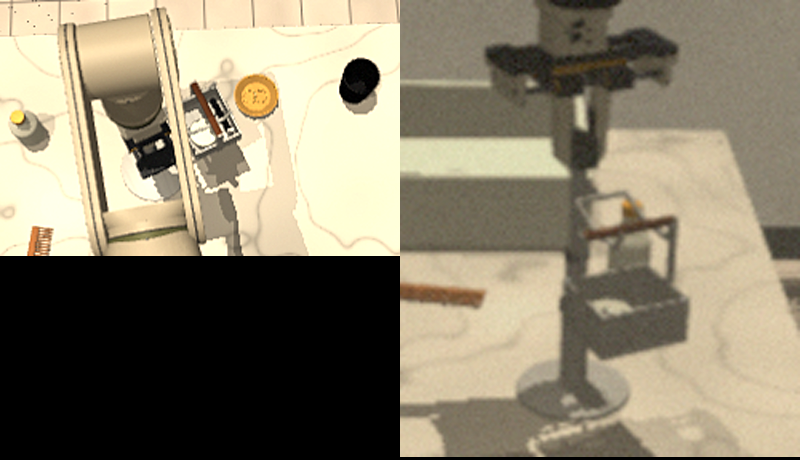

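The post is against the upper stop: the height stayed at 0.2839 while the pull rose from 9 to 13.5 N. The caddy hangs upright and the bystanders are in place. I check the bar's height by triangulation, then hand in.

```bash
python3 - <<'E'
from h import *
T=load('top6');S=load('side6')
t=lambda u,v:(190+u/1.6,100+v/1.6); s=lambda u,v:(270+(u-400)/2.857,90+v/2.857)
e=[tri(T,t(*a),S,s(*b)) for a,b in(((193,86),(674,219)),((220,135),(588,234)))]
print(e); m=(e[0][0]+e[1][0])/2; d=np.deg2rad(-65.7); r=m-[.611,.138,0]; print('mid',m,'along fork',r[0]*np.cos(d)+r[1]*np.sin(d),'lateral',-r[0]*np.sin(d)+r[1]*np.cos(d))
st=robot.read_state(); print(st['t'],st['tool_pos'],st['force'],st['opening'])
if .245<m[2]<.27: robot.close_job(); print('closed')
E
```

```text
[(array([0.70211426, 0.05424142, 0.25575947]), np.float64(0.007180110623783452)), (array([0.61330144, 0.01166275, 0.2584667 ]), np.float64(0.005908571689857273))]
mid [0.65770785 0.03295209 0.25711308] along fork 0.11496196140563028 lateral -0.0006590385046810129
20.05 [0.61132891 0.13849263 0.28392474] [  9.11816781   2.60799389 -13.87252705] 0.025952234640792004
the job is handed in; nothing more can be done
closed
```

The caddy now hangs from the fork with the post fully extended, and I handed the job in at 20 s of the 51 s limit; no verdict is reported. I hung the caddy by its bar on both prongs and let go of it with the stand still fully down. Then I squeezed the release button and pulled the head up past the first stop to the second, and the arm is still gripping and holding it there.

- **Post height:** the head rose 100 mm. At the end the height stayed put while the pull on it rose from 9 to 13.5 N, so it is against the upper stop. The jaw opening was 26 mm, the head's own width, so the button is flush.
- **Caddy:** the last pictures put the middle of the bar at 0.257 m, the height expected when hung with the post fully out. It was within 1 mm of the fork seat, measured both along the fork and sideways. The caddy looked upright in the last picture.
- **Other things on the counter:** the tumbler, dish, comb and lotion looked undisturbed; I judged this by eye and did not measure them again.

Some checks were less exact. The bar's two end points missed by 6–7 mm between the two camera views, so the position above is only good to a few millimetres. A side force of about 9 N on the gripper remained at the end.

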